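Load a culture dish into the round nest of the imaging stage

ROBOT

A 6-joint arm with a two-finger parallel gripper is mounted at the origin on a cart in front of the work surface, level with it; the furniture and walls round the work are solid. World frame = base frame: x ahead of the robot, y to its left, z up, the work surface at z = 0. Lengths are in mm, angles in rad, forces in N, time in s.
With the tool pointing down it reaches from about 300 to 750 mm from the base axis. Payload 8.5 kg.
Tool frame: the origin (TCP) lies on the mounting face of the last link; the fingertips stand 173 mm ahead of it and the grasp point (between the pads) lies 155 mm ahead of it; z points along the fingers, y is the line along which they close (so a half turn about z gives the same grasp; the last joint's range is limited). The gripper opens to 85 mm and grips with 20 to 120 N. Pads are 22 mm wide; open, the fingers measure 114 mm over their backs; the gripper's body (76 mm by 85 mm) begins 54 mm behind the grasp point. The pads swing forward as they close: fully open they stand 13 mm farther back than shut.
Start: joints at [1.048, 0.381, 1.297, -0, 1.464, -0.215], TCP at [166.621, 524.136, 404.722] pointing down, gripper open.
Joint ranges: [-3.11, 3.11], [-0.89, 2.33], [0.22, 2.48], [-1.42, 4.56], [0.17, 2.85], [-2.88, 2.88]. Speed limits (rad/s): [2.39, 2.39, 3.14, 3.14, 3.14, 3.14].

INTERFACE

Orientations are given as a rotation vector (axis times angle).
In Python, from rig import sensors, optics, r, models gives the robot as it stands.
- The arm moves only by the tool arm_command, never from a script. Its argument "targets" is a list of rows, each an object of numbers: "jaw": the closure, from -1 (fully open) to 1 (shut); "tx", "ty", "tz": the shift along the tool's x, y, z each as a share of 20 mm, from -1 to 1; "spin": the turn about the tool's z as a share of 5 degrees, from -1 to 1. In form: [{"jaw": .., "tx": .., "ty": .., "tz": .., "spin": ..}, ...]. A call has 1 to 12 rows; each row shifts and turns the commanded pose from where the row before left it, along the tool's axes as they then stand; what a row does not reach is not made up. A row lasts 1/12 s, in which the tool goes at most 41.7 mm and 7.16 degrees, less where a joint would pass 70% of its speed; a pose out of reach is approached as far as the arm can. A call with a number of a shift or a turn outside -1 to 1 is refused whole. A call with a gripper value outside its range is refused whole. The fingers move at their own pace and stop on an object; "newtons" is the grip in N (left out, the last holds). Time passes only in rows, so rows that do not move let the fingers close. It gives the time, the measured TCP pose, the force, the opening and the grip force at its end, in the units of the state.
- sensors.observe(): the state, without advancing time (a new reading comes with each control period).
- optics.read_camera(name): name is "side" or "top" or "wrist"; returns a dict with "color" (480x640x3 uint8, red, green, blue), "fx", "fy", "cx", "cy" (pixels), "rvec" (rotation vector, rad) and "tvec" (3), from world to camera coordinates, as OpenCV has them; the wrist camera has in their place "hand_eye" (4x4, takes a point from camera to tool coordinates, whose origin is the TCP and whose axes are the flange's). Camera axes: x right, y down, z forward; pixel columns grow to the right and rows downward; lengths in mm; the calibration is good to about 2 mm. A picture is of the moment at which its call begins: read the wrist's pose just before it. There is no depth.
- r.finish_job(): hands the job in; it is judged then, once.
Trained networks look in a picture, given as the dict that the camera call returned (one of the last four; its "shot" number tells which), for a name from the list of things; names that differ only in an ending like _2 or _b are one class to them, and where a whole thing is asked for, a point or a joint stands for the part that bears it (a point fixed in the world has none). Each returns a list of dicts, best first, with "confidence" (0 to 1); they miss things now and then, are a little off and sometimes report something else, mostly with a low value. They report only what shows in the picture. A call takes as long as a camera call. They do not tell look-alikes from the thing itself.
- models.silhouettes(picture, query): "region" (480x640 bool, what is visible of it) and "pixel" ([row, column] in pixels, amid what is visible of it).
The state is a dict: "time_s": time; "qpos": joint angles; "joint_velocities": joint speeds; "effort": joint torques, N m; "position": TCP position; "ee_rot": TCP orientation; "contact_force": force on the tool from outside, world axes, zero at the start; "wrist_torque": the same for the moment, N m; "opening": finger opening in mm; "grasp_force": force on a finger pad.
Only numpy, scipy, OpenCV 4.12 (cv2) and the standard library are available. Lean on these libraries where they do the work, as an engineer would, in place of code of your own. Each camera call takes 0.05 s, during which the arm holds its last target. There are 200 camera calls.

TASK

Swing the blue retaining arm on the imaging stage back, clear of the round nest. Slide the clear culture dish across the deck, without ever lifting or tipping it, until it drops into the round nest and sits flat on the nest's floor; then swing the arm fully closed over the dish again and let go of everything. Do not disturb the pots, bottle and carton standing around.

Things in the scene. Friction and masses are not known exactly. Their poses are not given: they have to be found in the camera images.
- stage: Imaging stage: fixed flat dark grey metal deck, 210 (x) x 290 (y) x 18 mm high, on the worktop. Origin at the centre of its underside; its x points away from the robot at yaw 0, y to the left. Two nests are sunk in its top: a round one (63 mm across, 7 mm deep, white floor, centre at x +20, y -40 mm) and a square one (not used).
- dish: Clear round covered petri dish, 60 mm across, 14 mm high, about 35 g; starts on the front part of the deck. Origin at the centre of its underside, z up: 18 mm above the worktop on the deck, 11 mm in the nest. Seated, its top is 7 mm above the deck and it has 1.5 mm play all round. Pushed slowly over the nest it drops in once nearly centred; a light press on top settles it.
- nest (a point): Centre of the round nest's floor, 7 mm below the deck's top and 11 mm above the worktop; axes parallel to those of stage.
- retainer (a joint): Angle (rad) of the blue retaining arm about its upright pivot: 0 = fully closed on its stop, the arm lying across the middle of the round nest along the stage's +y; it grows to 1.6 as the arm swings away from the robot (clockwise from above) to the stage's +x. Starts at 0 to 0.35. It stays where it is left (about 0.4 N at the pin moves it).
- retainer_hinge (a point): On the arm's pivot axis at the height of the arm's underside: 28 mm above the worktop, 10 mm above the deck, 3 mm over a seated dish, so a dish not down in the nest blocks the arm. 75 mm to the right (stage -y) of the nest's centre. The pivot's head is 26 mm across, up to 42 mm above the worktop. The arm clears the dish beyond about 0.6 rad.
- retainer_pin (a point): Top centre of the black upright pin (12 mm diameter, 32 mm tall) at the free end of the blue arm, 115 mm from the pivot axis and 68 mm above the worktop; push the arm by this pin. The arm is a bar 16 mm wide and 8 mm thick whose top is 36 mm above the worktop.
- yellow_pot: Bystander: specimen pot with yellow cap, 48 mm across, 56 mm high, loose. Origin at the centre of its underside.
- red_pot: Bystander: specimen pot with red cap, 44 mm across, 62 mm high, loose. Origin at the centre of its underside.
- purple_bottle: Bystander: small dark purple dropper bottle with black top, 33 mm across, 88 mm high, loose. Origin at the centre of its underside.
- orange_carton: Bystander: white and orange carton, 61 x 95 x 38 mm high, loose. Origin at the centre of its underside.
- square_nest (a point): Centre of the floor of the square nest (47 mm wide, 7 mm deep, black floor), at x +35, y +85 mm on the stage; not used, too small for the dish.
There are look-alikes about, which are no part of the job. Leave any pink look-alike of the dish alone.

How it is judged (in metres and radians):
On the way, in this order (a step that is already met when the one before it is completed fails the run):
1. the retaining arm is swung clear of the round nest (more than 0.6 rad) (value of joint retainer above 0.6 rad), for 0.1 s.
2. the dish sits flat on the floor of the round nest (horizontal distance between dish and nest below 0.004 m and z of dish in the frame of nest below 0.002 m and angle between dish's own z axis and vertical below 0.05 rad), for 0.2 s.
At the end, for the whole second after the job is handed in: The dish lies at rest in the round nest, within 4 mm of its centre, less than 2 mm above its floor and level within 0.05 rad, and the retaining arm is closed over it (within 0.10 rad of its stop) (all of step 2 and linear speed of dish below 0.02 m/s and value of joint retainer below 0.1 rad); the robot touches nothing.
It fails at once if the dish is lifted off the deck (more than 8 mm) or tipped over 0.4 rad (z of dish in the frame of stage above 0.026 m or angle between dish's own z axis and vertical above 0.4 rad).
It fails at once if a bystander is moved more than 30 mm (distance of any of yellow_pot, red_pot, purple_bottle, orange_carton from where it was at the start of the episode above 0.03 m).
It also fails if it takes over 58 s, if anything falls off the work surface, if the arm or the gripper's body presses on something with over 40 N, if the wrist force passes 120 N, or if a joint passes its speed limit or range.

## Working session

There is one attempt and no reset: what is moved stays moved. The work goes in short steps, Python scripts to look and compute and a tool call to move; the robot and the scene stay as the last step left them, time stands still between calls to the robot, and variables do not carry over. Pictures are saved under pics/ and viewed, at most 13 in all, crops included, and the job is handed in when it is done.

Besides the shell and the picture viewer there is one more tool, called after "Request:" as name(argument=value, ...) on one line, values as JSON. arm_command: Moves the arm, as the interface text tells. Shift numbers are shares of 20 mm and turn numbers shares of 5 degrees, none past 1 either way. Its arguments: {"type":"object","properties":{"targets":{"type":"array"},"newtons":{"type":"number"}},"required":["targets"]}

```bash
mkdir -p pics; ls; cat > h.py <<'E'
import numpy as np, cv2
from scipy.spatial.transform import Rotation as R
from rig import sensors, optics, r, models
def proj(p,P): # world pts -> pixel (u,v)
    return cv2.projectPoints(np.array(P,float).reshape(-1,3),np.array(p['rvec'],float),np.array(p['tvec'],float),K(p),None)[0].reshape(-1,2)
def K(p): return np.array([[p['fx'],0,p['cx']],[0,p['fy'],p['cy']],[0,0,1.]])
def ext(p,s=None):
    """camera rotation (cam->world) and centre"""
    if 'hand_eye' in p:
        T=np.eye(4);T[:3,:3]=R.from_rotvec(s['ee_rot']).as_matrix();T[:3,3]=s['position']
        C=T@np.array(p['hand_eye']);return C[:3,:3],C[:3,3]
    A=R.from_rotvec(np.ravel(p['rvec'])).as_matrix();return A.T,-A.T@np.ravel(p['tvec'])
def atz(p,u,v,z,s=None):
    M,c=ext(p,s);d=M@np.array([(u-p['cx'])/p['fx'],(v-p['cy'])/p['fy'],1]);return c+d*(z-c[2])/d[2]
def ray(p,u,v,s=None):
    M,c=ext(p,s);d=M@np.array([(u-p['cx'])/p['fx'],(v-p['cy'])/p['fy'],1]);return c,d/np.linalg.norm(d)
def tri(rays):
    A=sum(np.eye(3)-np.outer(d,d) for c,d in rays);b=sum((np.eye(3)-np.outer(d,d))@c for c,d in rays);return np.linalg.solve(A,b)
def save(n,im): cv2.imwrite('pics/'+n,im[:,:,::-1])
E
python3 - <<'E'
from h import *
s=sensors.observe();print(s['time_s'],s['position'],s['ee_rot'],s['contact_force'])
ps={n:optics.read_camera(n) for n in('top','side')}
for n,p in ps.items():
    save(n+'0.png',p['color']);print(n,ext(p)[1])
    for q in ['stage','dish','retainer','retainer_pin','yellow_pot','red_pot','purple_bottle','orange_carton']:
        for d in models.silhouettes(p,q)[:3]:
            y,x=np.where(d['region']);print(q,round(d['confidence'],2),np.round(d['pixel']),(x.min(),x.max(),y.min(),y.max()) if len(x) else 0, np.round(atz(p,d['pixel'][1],d['pixel'][0],25)))
E
```

```text
pics
0.0 [166.60012951 524.13055087 404.09516496] [-4.81463193e-01 -3.10394748e+00  2.13202351e-03] [ 0.13892505  0.21551442 -0.42987754]
top [ 566.4012866   219.61748211 1072.6156214 ]
stage 0.74 [282. 377.] (np.int64(295), np.int64(459), np.int64(215), np.int64(349)) [520. 106.  25.]
dish 0.94 [316. 385.] (np.int64(370), np.int64(398), np.int64(302), np.int64(332)) [452.  93.  25.]
dish 0.57 [283. 260.] (np.int64(245), np.int64(275), np.int64(267), np.int64(297)) [523. 335.  25.]
retainer 0.62 [274. 416.] (np.int64(382), np.int64(445), np.int64(254), np.int64(291)) [533.  30.  25.]
retainer_pin 0.86 [274. 415.] (np.int64(382), np.int64(444), np.int64(254), np.int64(291)) [534.  32.  25.]
yellow_pot 0.65 [269. 205.] (np.int64(192), np.int64(219), np.int64(256), np.int64(279)) [552. 445.  25.]
red_pot 0.54 [218. 207.] (np.int64(193), np.int64(219), np.int64(210), np.int64(223)) [653. 439.  25.]
side [ 378.21871118 1035.51018955  459.54662901]
stage 0.73 [259. 387.] (np.int64(318), np.int64(452), np.int64(223), np.int64(296)) [514. 167.  25.]
dish 0.73 [310. 367.] (np.int64(349), np.int64(381), np.int64(296), np.int64(318)) [513. 376.  25.]
dish 0.68 [245. 422.] (np.int64(407), np.int64(433), np.int64(241), np.int64(256)) [449.  75.  25.]
retainer 0.74 [231. 382.] (np.int64(368), np.int64(405), np.int64(223), np.int64(242)) [553.  17.  25.]
retainer_pin 0.77 [232. 386.] (np.int64(368), np.int64(405), np.int64(224), np.int64(242)) [545.  17.  25.]
yellow_pot 0.94 [324. 331.] (np.int64(320), np.int64(348), np.int64(305), np.int64(346)) [562. 436.  25.]
red_pot 0.81 [315. 274.] (np.int64(260), np.int64(285), np.int64(293), np.int64(334)) [667. 435.  25.]
purple_bottle 0.61 [268. 266.] (np.int64(259), np.int64(276), np.int64(243), np.int64(283)) [754. 274.  25.]
orange_carton 0.74 [237. 284.] (np.int64(265), np.int64(303), np.int64(224), np.int64(253)) [778. 110.  25.]
```

```bash
python3 - <<'E'
from h import *
a=cv2.imread('pics/top0.png')[180:370,180:470];b=cv2.imread('pics/side0.png')[200:360,240:480]
a=cv2.resize(a,None,fx=2,fy=2,interpolation=2);b=cv2.resize(b,None,fx=2.4,fy=2.4)[:, :]
cv2.imwrite('pics/t0c.png',cv2.resize(a,(790,int(a.shape[0]*790/a.shape[1]))));cv2.imwrite('pics/s0c.png',b)
E
```

```text
(no output)
```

View pics/t0c.png

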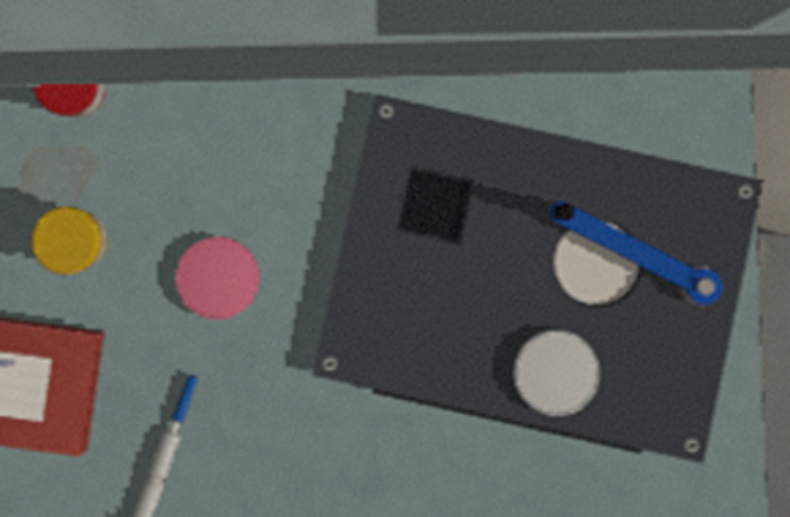

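View pics/s0c.png

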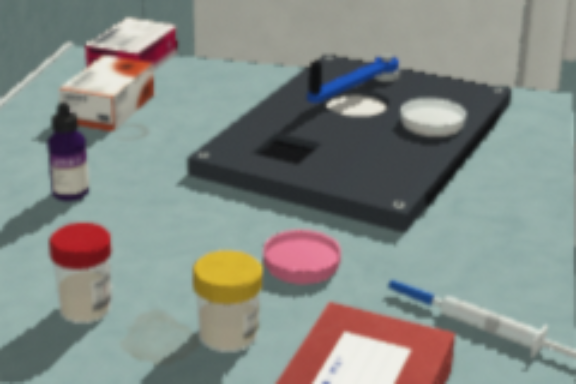

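Candidates for the dish: the white disc on the front of the deck (top ~ (385,316)), the pink disc off the stage (260,283), and the white nest floor (~(398,277)). By the description I choose the disc on the deck, which both crops show standing proud with a shadow. A bar or shelf hides the back strip (top rows < 208).

```bash
cat > stage.py <<'E'
from h import *
E
python3 - <<'E'
from h import *
from scipy.optimize import least_squares
f=180/1;s=2.724
cr=np.array([(377,96),(760,181),(703,461),(316,374)])/s+180
p=optics.read_camera('top');q=optics.read_camera('side')
W=np.array([atz(p,u,v,18) for u,v in cr]);print(np.round(W,1))
# local corners: TL = far,left (+x,+y); TR = far,right ; BR = near,right; BL near,left
L=np.array([(105,145),(105,-145),(-105,-145),(-105,145)],float)
g=lambda t:(L@np.array([[np.cos(t[2]),np.sin(t[2])],[-np.sin(t[2]),np.cos(t[2])]])+t[:2]-W[:,:2]).ravel()
o=least_squares(g,[520,100,0]);print('stage',o.x,np.round(o.fun,1))
# side check: project fit corners z18
c,sn=np.cos(o.x[2]),np.sin(o.x[2]);Rm=np.array([[c,-sn],[sn,c]])
w=lambda l,z:np.r_[Rm@np.array(l)+o.x[:2],z]
P=[w(l,18) for l in L]+[w((20,-40),18)]
print('side px',np.round(proj(q,P)),'in crop',np.round((proj(q,P)-[240,200])*2.4))
print('nest',w((20,-40),11),'hinge',w((20,-115),28))
for nm,uv in [('hinge',(706,286)),('pin',(565,210)),('dish',(557,373)),('nest?',(596,262))]:
    u,v=np.array(uv)/s+180;print(nm,[np.round(atz(p,u,v,z),1) for z in (11,32,42,68)])
rs=lambda n,ct,cs:print(n,tri([ray(p,*(np.array(ct)/s+180)),ray(q,*(np.array(cs)/2.4+[240,200]))]))
rs('dish',(557,373),(433,111));rs('pintop',(565,208),(316,62));rs('TL',(377,96),(195,158)) ;rs('BL',(316,374),(405,215))
save('side1.png',q['color'])
E
```

```text
[[654.2 218.4  18. ]
 [585.9 -59.2  18. ]
 [384.8 -11.   18. ]
 [453.4 267.   18. ]]
stage [ 5.19557993e+02  1.03788848e+02 -2.39831584e-01] [ 1.8  1.3  1.2 -2.8 -1.6 -1.1 -1.4  2.6]
side px [[318. 265.]
 [375. 221.]
 [453. 236.]
 [410. 288.]
 [389. 242.]] in crop [[187. 156.]
 [324.  51.]
 [511.  87.]
 [407. 212.]
 [357. 100.]]
nest [529.48399136  60.18294783  11.        ] hinge [511.66856382 -12.67040173  28.        ]
hinge [array([510.2, -18.9,  11. ]), array([511.3, -14.2,  32. ]), array([511.8, -12. ,  42. ]), array([513.2,  -6.1,  68. ])]
pin [array([568. ,  82.5,  11. ]), array([567.9,  85.2,  32. ]), array([567.9,  86.5,  42. ]), array([567.9,  89.9,  68. ])]
dish [array([449.5,  91.7,  11. ]), array([451.8,  94.3,  32. ]), array([452.9,  95.5,  42. ]), array([455.7,  98.6,  68. ])]
nest? [array([529.5,  60.9,  11. ]), array([530.2,  64.1,  32. ]), array([530.6,  65.6,  42. ]), array([531.5,  69.5,  68. ])]
dish [451.43489442  94.00289451  30.0065305 ]
pintop [567.59078608  89.33053374  66.67722009]
TL [651.9557369  217.68623369  15.30696736]
BL [453.50585963 267.28083208  13.96695955]
```

View pics/side0.png

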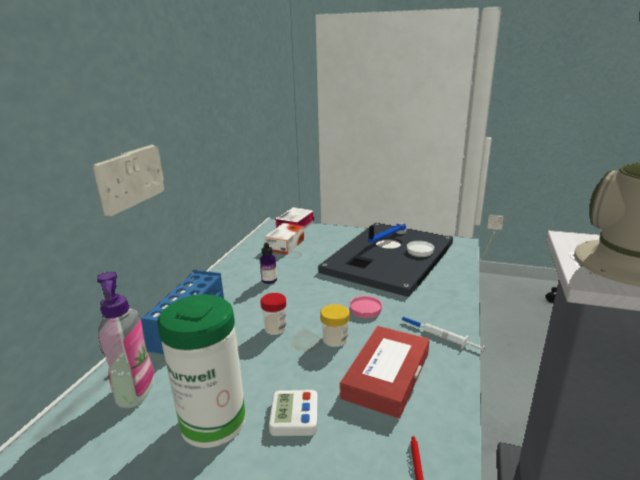

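Stage, dish (on the deck, top at z≈30, matches 32) and pin (z≈67, matches 68) agree from both views. Stage yaw is about -0.24 and the retainer at about 0.26 rad. Next I turn the tool and move above the scene.

Request:
arm_command(targets=[{"jaw":0.1,"tx":0,"ty":0,"tz":0,"spin":1},{"jaw":0.1,"tx":0,"ty":0,"tz":0,"spin":1},{"jaw":0.1,"tx":0,"ty":0,"tz":0,"spin":1},{"jaw":0.1,"tx":0,"ty":0,"tz":0,"spin":1},{"jaw":0.1,"tx":0,"ty":0,"tz":0,"spin":1},{"jaw":0.1,"tx":0,"ty":0,"tz":0,"spin":1},{"jaw":0.1,"tx":0,"ty":0,"tz":0,"spin":1},{"jaw":0.1,"tx":0,"ty":0,"tz":0,"spin":1},{"jaw":0.1,"tx":0,"ty":0,"tz":0,"spin":1},{"jaw":0.1,"tx":0,"ty":0,"tz":0,"spin":1},{"jaw":0.1,"tx":0,"ty":0,"tz":0,"spin":1},{"jaw":0.1,"tx":0,"ty":0,"tz":0,"spin":1}])

```text
time_s: 2.0
position: [166.6, 524.1, 404.7]
ee_rot: [1.975, 2.443, -0.0]
contact_force: [-0.1, -0.2, -0.4]
opening: 38.7
grasp_force: 0.0
```

Request:
arm_command(targets=[{"jaw":0.1,"tx":0,"ty":0,"tz":0,"spin":1},{"jaw":0.1,"tx":0,"ty":0,"tz":0,"spin":1},{"jaw":0.1,"tx":0,"ty":0,"tz":0,"spin":1},{"jaw":0.1,"tx":0,"ty":0,"tz":0,"spin":1},{"jaw":0.1,"tx":0,"ty":0,"tz":0,"spin":1},{"jaw":0.1,"tx":0,"ty":0,"tz":0,"spin":0.2},{"jaw":0.1,"tx":0,"ty":0,"tz":0,"spin":0}])

```text
time_s: 2.58
position: [166.6, 524.1, 404.7]
ee_rot: [-2.468, -1.944, 0.0]
contact_force: [0.0, -0.3, 0.2]
opening: 38.4
grasp_force: 0.0
```

```bash
cat >> h.py <<'E'
def go(x,y,z=None,s=None):
    s=s or sensors.observe();M=R.from_rotvec(s['ee_rot']).as_matrix();p=np.array(s['position'])
    d=M.T@(np.array([x,y,p[2] if z is None else z])-p)
    print('t',round(s['time_s'],2),'pos',np.round(p,1),'yhead',round(np.arctan2(M[1,1],M[0,1]),3),'F',np.round(s['contact_force'],1),'open',round(s['opening'],1),'grip',round(s['grasp_force'],1),'-> units',np.round(d/20,3),'mm',np.round(d,1))
E
python3 -c "
from h import *
go(480,80,330)
p=optics.read_camera('wrist');print(np.array(p['hand_eye']),p['fx'])"
```

```text
t 2.58 pos [166.6 524.1 404.7] yhead -0.237 F [ 0.  -0.3  0.2] open 38.4 grip 0.0 -> units [-17.913  20.44    3.736] mm [-358.3  408.8   74.7]
[[ 5.13212643e-04 -9.61179913e-01 -2.75921929e-01  6.94374355e+01]
 [ 9.99999712e-01  3.38963975e-04  6.79203470e-04  8.27891312e-01]
 [-5.59309138e-04 -2.75922198e-01  9.61179810e-01  3.01013750e+01]
 [ 0.00000000e+00  0.00000000e+00  0.00000000e+00  1.00000000e+00]] 332.15781807958297
```

Request:
arm_command(targets=[{"jaw":0.1,"tx":-0.85,"ty":0.97,"tz":0,"spin":0},{"jaw":0.1,"tx":-0.85,"ty":0.97,"tz":0,"spin":0},{"jaw":0.1,"tx":-0.85,"ty":0.97,"tz":0,"spin":0},{"jaw":0.1,"tx":-0.85,"ty":0.97,"tz":0,"spin":0},{"jaw":0.1,"tx":-0.85,"ty":0.97,"tz":0,"spin":0},{"jaw":0.1,"tx":-0.85,"ty":0.97,"tz":0,"spin":0},{"jaw":0.1,"tx":-0.85,"ty":0.97,"tz":0,"spin":0},{"jaw":0.1,"tx":-0.85,"ty":0.97,"tz":0,"spin":0},{"jaw":0.1,"tx":-0.85,"ty":0.97,"tz":0,"spin":0},{"jaw":0.1,"tx":-0.85,"ty":0.97,"tz":0,"spin":0},{"jaw":0.1,"tx":-0.85,"ty":0.97,"tz":0,"spin":0},{"jaw":0.1,"tx":-0.85,"ty":0.97,"tz":0,"spin":0}])

```text
time_s: 3.63
position: [345.3, 269.9, 404.9]
ee_rot: [2.467, 1.945, 0.001]
contact_force: [0.3, 0.7, 0.1]
opening: 38.4
grasp_force: 0.0
```

Request:
arm_command(targets=[{"jaw":0.1,"tx":-0.85,"ty":0.97,"tz":0.35,"spin":0},{"jaw":0.1,"tx":-0.85,"ty":0.97,"tz":0.35,"spin":0},{"jaw":0.1,"tx":-0.85,"ty":0.97,"tz":0.35,"spin":0},{"jaw":0.1,"tx":-0.85,"ty":0.97,"tz":0.35,"spin":0},{"jaw":0.1,"tx":-0.85,"ty":0.97,"tz":0.35,"spin":0},{"jaw":0.1,"tx":-0.85,"ty":0.97,"tz":0.35,"spin":0},{"jaw":0.1,"tx":-0.85,"ty":0.97,"tz":0.35,"spin":0},{"jaw":0.1,"tx":-0.85,"ty":0.97,"tz":0.35,"spin":0},{"jaw":0.1,"tx":-0.85,"ty":0.97,"tz":0.35,"spin":0},{"jaw":0.1,"tx":0,"ty":0,"tz":0,"spin":0},{"jaw":0.1,"tx":0,"ty":0,"tz":0,"spin":0}])

```text
time_s: 4.55
position: [478.7, 80.4, 341.3]
ee_rot: [-2.469, -1.941, 0.001]
contact_force: [0.8, -0.1, 0.1]
opening: 38.1
grasp_force: 0.0
```

```bash
python3 - <<'E'
from h import *
go(480,80,330)
s=sensors.observe();p=optics.read_camera('wrist');save('w1.png',p['color'])
for q in ['dish','retainer']:
    for d in models.silhouettes(p,q)[:2]:
        y,x=np.where(d['region']);print(q,round(d['confidence'],2),np.round(d['pixel']),x.min(),x.max(),y.min(),y.max(),np.round(atz(p,d['pixel'][1],d['pixel'][0],25,s)))
E
```

```text
t 4.55 pos [478.7  80.4 341.3] yhead -0.238 F [ 0.8 -0.1  0.1] open 38.1 grip 0.0 -> units [-0.007  0.067  0.566] mm [-0.1  1.3 11.3]
dish 0.72 [226. 279.] 246 314 188 256 [449.  92.  25.]
retainer 0.87 [234. 400.] 374 435 190 297 [553.  59.  25.]
```

View pics/w1.png

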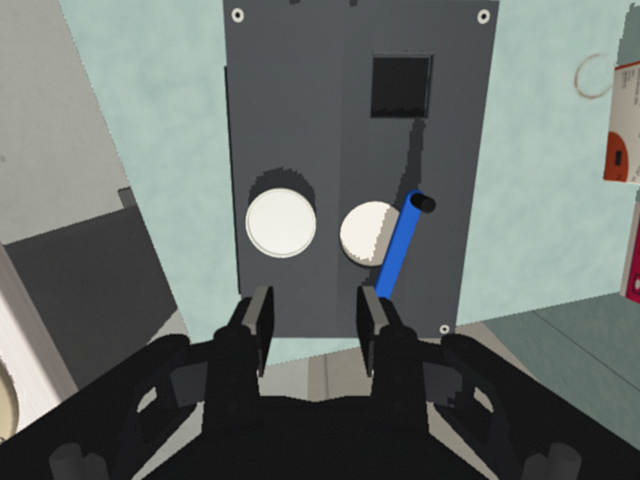

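The wrist view shows the dish centred at about (281,222) on the deck, the white nest floor at about (374,233), partly under the blue arm, and the black pin top at about (427,205).

```bash
python3 - <<'E'
from h import *
s=sensors.observe();p=optics.read_camera('wrist');im=p['color'].astype(int)
print('dish',atz(p,281,222,32,s),'pin',atz(p,427,205,68,s))
# nest floor white pixels -> circle fit at z=11
m=((im.min(2)>120)).astype(np.uint8);m[:,:325]=0;m[:,450:]=0;m[:180]=0;m[290:]=0
ys,xs=np.where(m);print(len(xs),xs.min(),xs.max(),ys.min(),ys.max())
c=max(cv2.findContours(m,0,1)[0],key=cv2.contourArea)[:,0,:]
W=np.array([atz(p,u,v,11,s)[:2] for u,v in c]);px=c
from scipy.optimize import least_squares
o=least_squares(lambda t:np.hypot(*(W-t[:2]).T)-31.5,[529,60],loss='soft_l1',f_scale=0.5);print('nest wrist',o.x,np.percentile(abs(np.hypot(*(W-o.x).T)-31.5),[25,50,75]))
# dish outline
m=((im.min(2)>120)).astype(np.uint8);m[:,325:]=0;m[:,:238]=0;m[:180]=0;m[270:]=0
c=max(cv2.findContours(m,0,1)[0],key=cv2.contourArea)[:,0,:]
W=np.array([atz(p,u,v,32,s)[:2] for u,v in c]);o=least_squares(lambda t:np.hypot(*(W-t[:2]).T)-t[2],[450,93,30],loss='soft_l1',f_scale=.5);print('dish',o.x)
# top camera
q=optics.read_camera('top');im=q['color'].astype(int)
m=((im.min(2)>110)).astype(np.uint8);m[:,:360]=0;m[:,415:]=0;m[:255]=0;m[340:]=0
for c in cv2.findContours(m,0,1)[0]:
    if cv2.contourArea(c)<100: continue
    c=c[:,0,:]
    for z in (11,32):
        W=np.array([atz(q,u,v,z)[:2] for u,v in c]);o=least_squares(lambda t:np.hypot(*(W-t[:2]).T)-t[2],[W[:,0].mean(),W[:,1].mean(),30],loss='soft_l1',f_scale=.5);print('top z',z,o.x)
h=np.array([511.8,-12.5])
for d in(0.26,0.6,0.9,1.2): a=np.pi/2-.24-d;print(d,h+115*np.array([np.cos(a),np.sin(a)]))
go(567,90,225)
E
```

```text
dish [452.74024169  97.02864557  32.        ] pin [566.47658957  90.88871207  68.        ]
2722 341 398 202 265
nest wrist [530.79275545  60.71060238] [0.89239234 1.37301515 4.04294126]
dish [452.38445592  94.38561436  30.22901811]
top z 11 [450.0983942   92.34776496  28.3413772 ]
top z 32 [452.40339695  94.87337942  27.76782926]
top z 11 [524.42097574  69.77841768  21.20735634]
top z 32 [525.24944311  72.74545406  20.78869233]
0.26 [566.93393694  88.42199462]
0.6 [597.4339588   64.25822497]
0.9 [616.29285205  35.52336796]
1.2 [625.81771004   2.4987265 ]
t 4.8 pos [477.9  82.  342.1] yhead -0.236 F [0.5 0.4 0.4] open 38.3 grip 0.0 -> units [1.433 4.233 5.859] mm [ 28.7  84.7 117.2]
```

Request:
arm_command(targets=[{"jaw":0.1,"tx":0.28,"ty":0.84,"tz":0,"spin":0},{"jaw":0.1,"tx":0.28,"ty":0.84,"tz":0,"spin":0},{"jaw":0.1,"tx":0.28,"ty":0.84,"tz":0,"spin":0},{"jaw":0.1,"tx":0.28,"ty":0.84,"tz":0,"spin":0},{"jaw":0.1,"tx":0.28,"ty":0.84,"tz":0,"spin":0},{"jaw":0.1,"tx":0,"ty":0,"tz":0.5,"spin":1},{"jaw":0.1,"tx":0,"ty":0,"tz":0.5,"spin":1},{"jaw":0.1,"tx":0,"ty":0,"tz":0.5,"spin":1},{"jaw":0.1,"tx":0,"ty":0,"tz":0.5,"spin":0},{"jaw":0.1,"tx":0,"ty":0,"tz":0.5,"spin":0},{"jaw":0.1,"tx":0,"ty":0,"tz":0,"spin":0},{"jaw":0.1,"tx":0,"ty":0,"tz":0,"spin":0}])

```text
time_s: 5.8
position: [566.5, 88.8, 291.5]
ee_rot: [-2.7, -1.606, 0.001]
contact_force: [0.7, -0.8, 0.5]
opening: 38.4
grasp_force: 0.0
```

```bash
python3 - <<'E'
from h import *
go(567,90,217)
s=sensors.observe();p=optics.read_camera('wrist');save('w2.png',p['color'])
E
```

```text
t 5.8 pos [566.5  88.8 291.5] yhead -0.498 F [ 0.7 -0.8  0.5] open 38.4 grip 0.0 -> units [ 0.067 -0.007  3.726] mm [ 1.3 -0.1 74.5]
```

View pics/w2.png

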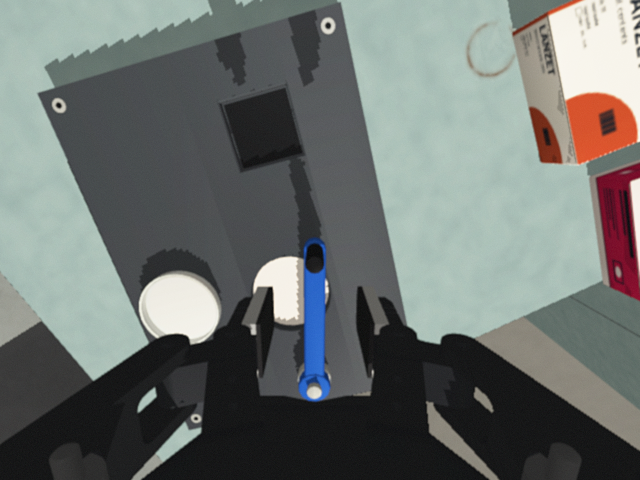

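The pin stands midway between the open fingers, at about (315,258), with the arm bar running straight to the hinge. Now descend and swing it along its arc.

Request:
arm_command(targets=[{"jaw":0.1,"tx":0.06,"ty":0,"tz":0.75,"spin":0},{"jaw":0.1,"tx":0,"ty":0,"tz":0.75,"spin":0},{"jaw":0.1,"tx":0,"ty":0,"tz":0.75,"spin":0},{"jaw":0.1,"tx":0,"ty":0,"tz":0.75,"spin":0},{"jaw":0.1,"tx":0,"ty":0,"tz":0.72,"spin":0},{"jaw":0.1,"tx":0,"ty":0,"tz":0,"spin":0},{"jaw":0.1,"tx":0,"ty":0,"tz":0,"spin":0}])

```text
time_s: 6.43
position: [567.4, 89.6, 217.7]
ee_rot: [-2.701, -1.604, 0.0]
contact_force: [0.6, -0.3, 0.3]
opening: 38.2
grasp_force: 0.0
```

Request:
arm_command(targets=[{"jaw":0.1,"tx":-0.02,"ty":0.5,"tz":0,"spin":1},{"jaw":0.1,"tx":-0.02,"ty":0.5,"tz":0,"spin":1},{"jaw":0.1,"tx":-0.02,"ty":0.5,"tz":0,"spin":1},{"jaw":0.1,"tx":-0.02,"ty":0.5,"tz":0,"spin":1},{"jaw":0.1,"tx":-0.02,"ty":0.5,"tz":0,"spin":1},{"jaw":0.1,"tx":0,"ty":0,"tz":0,"spin":0}])

```text
time_s: 6.93
position: [605.8, 55.9, 218.9]
ee_rot: [2.985, 0.974, 0.005]
contact_force: [-0.8, 0.0, -0.2]
opening: 38.4
grasp_force: 0.0
```

```bash
python3 - <<'E'
from h import *
s=sensors.observe();go(511.8,-12.5,None,s);print('dist from hinge',np.hypot(s['position'][0]-511.8,s['position'][1]+12.5))
E
```

```text
t 6.93 pos [605.8  55.9 218.9] yhead -0.94 F [-0.8  0.  -0.2] open 38.4 grip 0.0 -> units [-5.814 -0.009 -0.014] mm [-116.3   -0.2   -0.3]
dist from hinge 116.28775063710191
```

Following the arc well; continue.

Request:
arm_command(targets=[{"jaw":0.1,"tx":-0.02,"ty":0.5,"tz":0,"spin":1},{"jaw":0.1,"tx":-0.02,"ty":0.5,"tz":0,"spin":1},{"jaw":0.1,"tx":-0.02,"ty":0.5,"tz":0,"spin":1},{"jaw":0.1,"tx":-0.02,"ty":0.5,"tz":0,"spin":1},{"jaw":0.1,"tx":-0.02,"ty":0.5,"tz":0,"spin":1},{"jaw":0.1,"tx":-0.02,"ty":0.5,"tz":0,"spin":1},{"jaw":0.1,"tx":-0.02,"ty":0.5,"tz":0,"spin":1},{"jaw":0.1,"tx":0,"ty":0,"tz":0,"spin":0},{"jaw":0.1,"tx":0,"ty":-0.3,"tz":0,"spin":0},{"jaw":0.1,"tx":0,"ty":0,"tz":0,"spin":0}])

```text
time_s: 7.77
position: [626.9, -0.6, 217.9]
ee_rot: [-3.141, -0.045, -0.001]
contact_force: [0.0, 0.4, 0.4]
opening: 38.4
grasp_force: 0.0
```

```bash
python3 - <<'E'
from h import *
s=sensors.observe();go(511.8,-12.5,None,s)
q=optics.read_camera('top');save('t2.png',cv2.resize(q['color'][190:350,300:470],None,fx=3,fy=3))
E
```

```text
t 7.77 pos [ 6.269e+02 -6.000e-01  2.179e+02] yhead -1.542 F [0.  0.4 0.4] open 38.4 grip 0.0 -> units [-5.769e+00  4.320e-01 -3.000e-03] mm [-1.154e+02  8.600e+00 -1.000e-01]
```

View pics/t2.png

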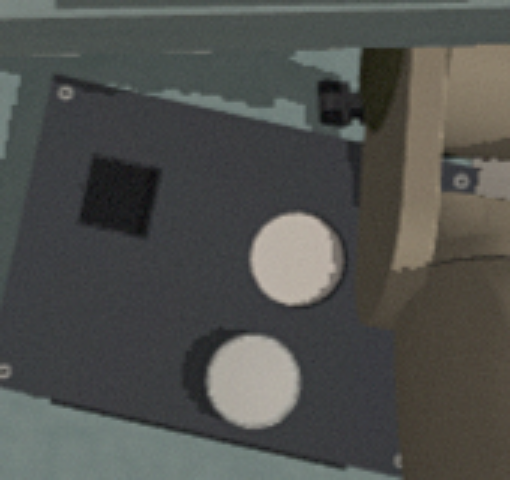

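The nest is fully clear: its white floor is at crop (297,259), the dish at (253,381). Now raise, turn back and go over the dish.

Request:
arm_command(targets=[{"jaw":0.1,"tx":0,"ty":0,"tz":-0.9,"spin":0},{"jaw":0.1,"tx":0,"ty":0,"tz":-0.9,"spin":0},{"jaw":-0.6,"tx":0,"ty":0,"tz":-0.9,"spin":-1},{"jaw":-0.6,"tx":0,"ty":0,"tz":-0.9,"spin":-1},{"jaw":-0.6,"tx":0,"ty":0,"tz":-0.9,"spin":-1},{"jaw":-0.6,"tx":0,"ty":0,"tz":0,"spin":-1},{"jaw":-0.6,"tx":0,"ty":0,"tz":0,"spin":-1},{"jaw":-0.6,"tx":0,"ty":0,"tz":0,"spin":-1},{"jaw":-0.6,"tx":0,"ty":0,"tz":0,"spin":-1},{"jaw":-0.6,"tx":0,"ty":0,"tz":0,"spin":-1},{"jaw":-0.6,"tx":0,"ty":0,"tz":0,"spin":-1},{"jaw":-0.6,"tx":0,"ty":0,"tz":0,"spin":-1}])

```text
time_s: 8.82
position: [627.0, -1.3, 307.5]
ee_rot: [-2.826, -1.372, -0.0]
contact_force: [-0.9, -0.7, -0.4]
opening: 68.5
grasp_force: 0.0
```

Request:
arm_command(targets=[{"jaw":-0.6,"tx":0,"ty":0,"tz":0,"spin":-1},{"jaw":-0.6,"tx":0,"ty":0,"tz":0,"spin":-1},{"jaw":-0.6,"tx":0,"ty":0,"tz":0,"spin":-1},{"jaw":-0.6,"tx":0,"ty":0,"tz":0,"spin":-1},{"jaw":-0.6,"tx":0,"ty":0,"tz":0,"spin":-0.9},{"jaw":-0.6,"tx":0,"ty":0,"tz":0,"spin":0}])

```text
time_s: 9.32
position: [627.0, -1.3, 307.5]
ee_rot: [2.472, 1.938, 0.0]
contact_force: [0.4, 0.1, 0.3]
opening: 68.5
grasp_force: 0.0
```

```bash
python3 - <<'E'
from h import *
go(452.5,94.5,290)
E
```

```text
t 9.32 pos [627.   -1.3 307.5] yhead -0.241 F [0.4 0.1 0.3] open 68.5 grip 0.0 -> units [ 2.569 -9.616  0.874] mm [  51.4 -192.3   17.5]
```

Request:
arm_command(targets=[{"jaw":-0.85,"tx":0.26,"ty":-0.96,"tz":0,"spin":0},{"jaw":-0.85,"tx":0.26,"ty":-0.96,"tz":0,"spin":0},{"jaw":-0.85,"tx":0.26,"ty":-0.96,"tz":0,"spin":0},{"jaw":-0.85,"tx":0.26,"ty":-0.96,"tz":0,"spin":0},{"jaw":-0.85,"tx":0.26,"ty":-0.96,"tz":0,"spin":0},{"jaw":-0.85,"tx":0.26,"ty":-0.96,"tz":0,"spin":0},{"jaw":-0.85,"tx":0.26,"ty":-0.96,"tz":0,"spin":0},{"jaw":-0.85,"tx":0.26,"ty":-0.96,"tz":0,"spin":0},{"jaw":-0.85,"tx":0.26,"ty":-0.96,"tz":0,"spin":0},{"jaw":-0.85,"tx":0.26,"ty":-0.96,"tz":0,"spin":0},{"jaw":-0.85,"tx":0,"ty":0,"tz":0,"spin":0},{"jaw":-0.85,"tx":0,"ty":0,"tz":0,"spin":0}])

```text
time_s: 10.32
position: [453.1, 95.8, 307.7]
ee_rot: [2.477, 1.932, 0.001]
contact_force: [0.1, 0.0, -0.1]
opening: 79.1
grasp_force: 0.0
```

```bash
cat > meas.py <<'E'
from h import *
from scipy.optimize import least_squares
def circles():
    s=sensors.observe();p=optics.read_camera('wrist');im=p['color'].astype(int)
    m=(im.min(2)>120).astype(np.uint8)
    for c in cv2.findContours(m,0,1)[0]:
        A=cv2.contourArea(c)
        if not 1500<A<20000: continue
        c=c[:,0,:];print('px',np.round(c.mean(0)),A)
        for z in (11,18,32):
            W=np.array([atz(p,u,v,z,s)[:2] for u,v in c]);o=least_squares(lambda t:np.hypot(*(W-t[:2]).T)-t[2],[*W.mean(0),30],loss='soft_l1',f_scale=.5);print(z,np.round(o.x,1),'med',round(np.median(abs(o.fun)),2))
    return s,p
E
python3 - <<'E'
from meas import *
s,p=circles();go(452.5,94.5,190,s);save('w3.png',p['color'])
E
```

```text
px [503. 456.] 2371.0
11 [ 589.3 -174.9   35.1] med 3.6
18 [ 586.2 -166.    34.2] med 3.5
32 [ 580.  -148.3   32.4] med 3.31
px [132. 451.] 2093.5
11 [217.2 -80.2  30.4] med 4.81
18 [223.9 -73.8  29.6] med 4.68
32 [237.2 -61.   28. ] med 4.42
px [ 11. 361.] 1867.0
11 [146.5  42.8  29.5] med 8.86
18 [155.   46.   28.7] med 8.63
32 [172.   52.3  27.2] med 8.18
px [413. 252.] 3850.0
11 [530.8  60.9  30.2] med 0.22
18 [529.2  63.6  29.4] med 0.21
32 [526.1  68.9  27.8] med 0.2
px [313. 243.] 4683.5
11 [450.8  88.7  32.9] med 0.2
18 [451.3  90.6  32. ] med 0.19
32 [452.4  94.5  30.3] med 0.18
t 10.32 pos [453.1  95.8 307.7] yhead -0.246 F [ 0.1  0.  -0.1] open 79.1 grip 0.0 -> units [-0.074 -0.018  5.887] mm [ -1.5  -0.4 117.7]
```

View pics/w3.png

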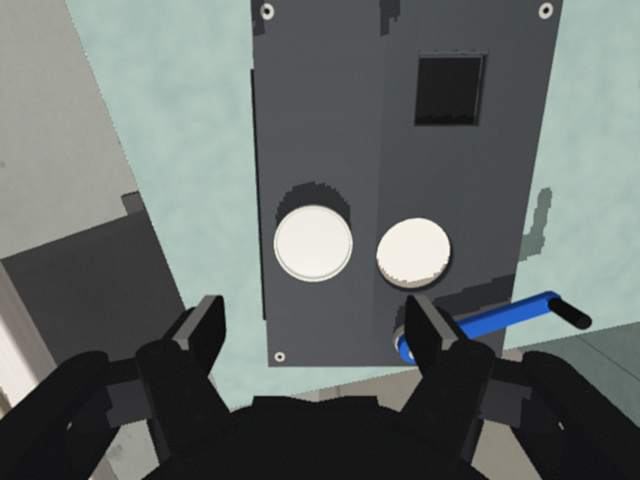

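The dish is at (313,243) between the fingers' lines, the nest at (413,252), and the arm is well aside. Descend and close gently.

Request:
arm_command(targets=[{"jaw":-0.85,"tx":-0.07,"ty":0,"tz":0.75,"spin":0},{"jaw":-0.85,"tx":0,"ty":0,"tz":0.75,"spin":0},{"jaw":-0.85,"tx":0,"ty":0,"tz":0.75,"spin":0},{"jaw":-0.85,"tx":0,"ty":0,"tz":0.75,"spin":0},{"jaw":-0.85,"tx":0,"ty":0,"tz":0.75,"spin":0},{"jaw":-0.85,"tx":0,"ty":0,"tz":0.75,"spin":0},{"jaw":-0.85,"tx":0,"ty":0,"tz":0.75,"spin":0},{"jaw":-0.85,"tx":0,"ty":0,"tz":0.3,"spin":0},{"jaw":-0.85,"tx":0,"ty":0,"tz":0.25,"spin":0},{"jaw":-0.85,"tx":0,"ty":0,"tz":0,"spin":0}], newtons=20)

```text
time_s: 11.2
position: [453.7, 93.6, 190.8]
ee_rot: [-2.478, -1.93, 0.001]
contact_force: [-0.1, 0.2, 1.0]
opening: 79.0
grasp_force: 0.0
```

Request:
arm_command(targets=[{"jaw":-0.5,"tx":0,"ty":0,"tz":0,"spin":0},{"jaw":-0.45,"tx":0,"ty":0,"tz":0,"spin":0},{"jaw":-0.4,"tx":0,"ty":0,"tz":0,"spin":0},{"jaw":-0.3,"tx":0,"ty":0,"tz":0,"spin":0},{"jaw":-0.2,"tx":0,"ty":0,"tz":0,"spin":0},{"jaw":-0.2,"tx":0,"ty":0,"tz":0,"spin":0}])

```text
time_s: 11.7
position: [453.4, 93.8, 192.2]
ee_rot: [2.477, 1.931, 0.002]
contact_force: [-0.7, -0.2, 6.1]
opening: 59.0
grasp_force: 20.2
```

```bash
python3 - <<'E'
from meas import *
s=sensors.observe();go(*(np.array(s['position'][:2])+[78.1,-34]),None,s)
E
```

```text
t 11.7 pos [453.4  93.8 192.2] yhead -0.247 F [-0.7 -0.2  6.1] open 59.0 grip 20.2 -> units [-0.695  4.202  0.007] mm [-13.9  84.    0.1]
```

Request:
arm_command(targets=[{"jaw":-0.2,"tx":-0.058,"ty":0.2,"tz":0,"spin":0},{"jaw":-0.2,"tx":-0.058,"ty":0.35,"tz":0,"spin":0},{"jaw":-0.2,"tx":-0.058,"ty":0.4,"tz":0,"spin":0},{"jaw":-0.2,"tx":-0.058,"ty":0.4,"tz":0,"spin":0},{"jaw":-0.2,"tx":-0.058,"ty":0.4,"tz":0,"spin":0},{"jaw":-0.2,"tx":-0.058,"ty":0.4,"tz":0,"spin":0},{"jaw":-0.2,"tx":-0.058,"ty":0.4,"tz":0,"spin":0},{"jaw":-0.2,"tx":-0.058,"ty":0.4,"tz":0,"spin":0},{"jaw":-0.2,"tx":-0.058,"ty":0.4,"tz":0,"spin":0},{"jaw":-0.2,"tx":-0.058,"ty":0.4,"tz":0,"spin":0},{"jaw":-0.2,"tx":-0.058,"ty":0.3,"tz":0,"spin":0},{"jaw":-0.2,"tx":-0.058,"ty":0.1,"tz":0,"spin":0}])

```text
time_s: 12.7
position: [530.9, 59.9, 191.7]
ee_rot: [2.478, 1.931, 0.001]
contact_force: [-3.8, 4.0, 2.0]
opening: 58.7
grasp_force: 21.8
```

```bash
python3 - <<'E'
from meas import *
s,p=circles();go(530.4,60.1,None,s);save('w4.png',p['color'])
E
```

```text
px [313. 305.] 15143.5
11 [529.4  52.1  36.7] med 1.19
18 [530.3  55.6  35. ] med 1.13
32 [532.1  62.6  31.5] med 1.02
px [ 17. 280.] 10361.0
11 [172.3 207.  250.5] med 7.66
18 [189.5 203.5 239.3] med 7.3
32 [223.7 196.4 216.7] med 6.59
t 12.7 pos [530.9  59.9 191.7] yhead -0.247 F [-3.8  4.   2. ] open 58.7 grip 21.8 -> units [ 0.003 -0.024 -0.   ] mm [ 0.1 -0.5 -0. ]
```

View pics/w4.png

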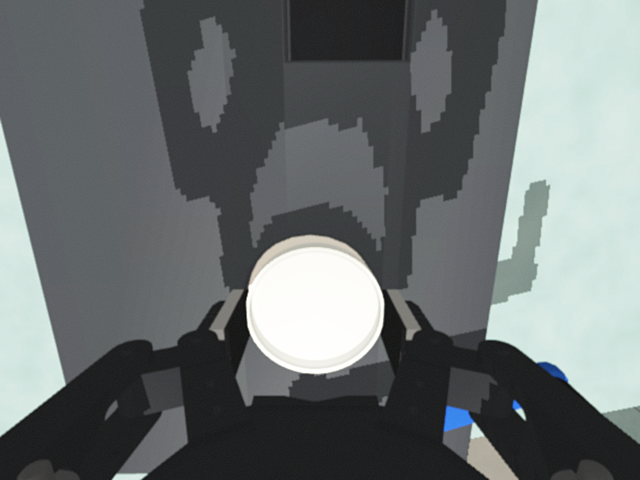

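The dish is held over the nest. A thin crescent at (313,240) is probably the dish wall. I release gently and see whether it drops.

Request:
arm_command(targets=[{"jaw":-0.45,"tx":0,"ty":0,"tz":0,"spin":0},{"jaw":-0.5,"tx":0,"ty":0,"tz":0,"spin":0},{"jaw":-0.5,"tx":0,"ty":0,"tz":0,"spin":0},{"jaw":-0.5,"tx":0,"ty":0,"tz":0,"spin":0}])

```text
time_s: 13.08
position: [530.2, 60.1, 191.4]
ee_rot: [2.478, 1.931, 0.0]
contact_force: [1.1, 0.0, -0.5]
opening: 64.0
grasp_force: 0.0
```

```bash
python3 - <<'E'
from meas import *
s,p=circles();go(530.4,60.1,None,s);save('w5.png',p['color'])
E
```

```text
px [491. 456.] 1628.0
11 [617.4 -58.7  24.2] med 1.33
18 [614.2 -50.   23.1] med 1.28
32 [607.7 -32.7  20.8] med 1.16
px [313. 301.] 13837.5
11 [529.4  55.1  34.6] med 0.76
18 [530.3  58.5  33. ] med 0.73
32 [532.   65.2  29.8] med 0.66
px [ 17. 276.] 10362.0
11 [174.2 208.8 249.2] med 7.65
18 [191.2 205.3 238. ] med 7.31
32 [225.1 198.1 215.8] med 6.64
t 13.08 pos [530.2  60.1 191.4] yhead -0.247 F [ 1.1  0.  -0.5] open 64.0 grip 0.0 -> units [0.001 0.008 0.   ] mm [0.  0.2 0. ]
```

View pics/w5.png

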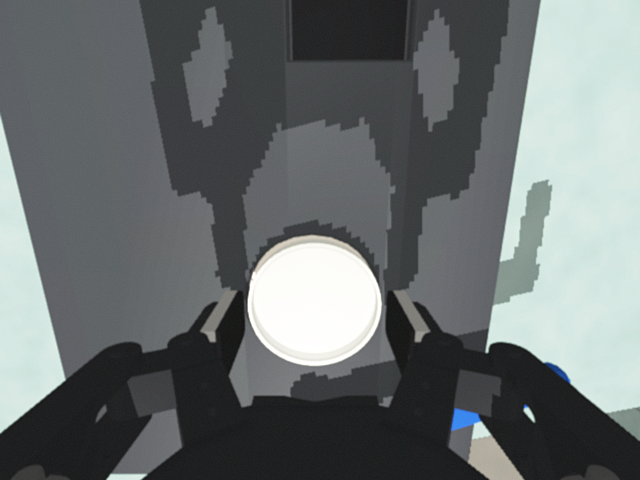

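The disc shrank by the amount expected for a 7 mm drop, so it fell into the nest. I raise, shut the fingers and give it a light press.

Request:
arm_command(targets=[{"jaw":-0.55,"tx":0,"ty":0,"tz":-0.5,"spin":0},{"jaw":-0.55,"tx":0,"ty":0,"tz":-0.7,"spin":0},{"jaw":-0.55,"tx":0,"ty":0,"tz":-0.7,"spin":0},{"jaw":1,"tx":0,"ty":0,"tz":-0.3,"spin":0},{"jaw":1,"tx":0,"ty":0,"tz":0,"spin":0},{"jaw":1,"tx":0,"ty":0,"tz":0,"spin":0},{"jaw":1,"tx":0,"ty":0,"tz":0,"spin":0},{"jaw":1,"tx":0,"ty":0,"tz":0,"spin":0},{"jaw":1,"tx":0,"ty":0,"tz":0,"spin":0},{"jaw":1,"tx":0,"ty":0,"tz":0.5,"spin":0},{"jaw":1,"tx":0,"ty":0,"tz":0.5,"spin":0},{"jaw":1,"tx":0,"ty":0,"tz":0,"spin":0}])

```text
time_s: 14.13
position: [529.8, 60.1, 212.8]
ee_rot: [-2.476, -1.929, 0.005]
contact_force: [-1.0, -0.2, -0.7]
opening: -0.1
grasp_force: 0.0
```

```bash
python3 -c "
from h import *
go(530.4,60.4,199)"
```

```text
t 14.13 pos [529.8  60.1 212.8] yhead -0.247 F [-1.  -0.2 -0.7] open -0.1 grip 0.0 -> units [0.023 0.027 0.691] mm [ 0.5  0.5 13.8]
```

Request:
arm_command(targets=[{"jaw":1,"tx":0,"ty":0,"tz":0.35,"spin":0},{"jaw":1,"tx":0,"ty":0,"tz":0.2,"spin":0},{"jaw":1,"tx":0,"ty":0,"tz":0.1,"spin":0},{"jaw":1,"tx":0,"ty":0,"tz":0,"spin":0}])

```text
time_s: 14.47
position: [530.3, 60.1, 201.8]
ee_rot: [-2.477, -1.931, 0.001]
contact_force: [0.4, -0.0, 0.5]
opening: -0.2
grasp_force: 0.0
```

Request:
arm_command(targets=[{"jaw":1,"tx":0,"ty":0,"tz":0.06,"spin":0},{"jaw":1,"tx":0,"ty":0,"tz":0,"spin":0}])

```text
time_s: 14.63
position: [530.4, 60.0, 201.2]
ee_rot: [2.478, 1.931, 0.0]
contact_force: [-0.5, 0.5, -0.9]
opening: 0.2
grasp_force: 0.0
```

Request:
arm_command(targets=[{"jaw":1,"tx":0,"ty":0,"tz":0.06,"spin":0},{"jaw":1,"tx":0,"ty":0,"tz":0.06,"spin":0},{"jaw":1,"tx":0,"ty":0,"tz":0,"spin":0}])

```text
time_s: 14.88
position: [530.3, 60.1, 198.6]
ee_rot: [-2.478, -1.931, 0.0]
contact_force: [0.7, 0.0, -0.3]
opening: 0.1
grasp_force: 0.0
```

Request:
arm_command(targets=[{"jaw":1,"tx":0,"ty":0,"tz":0.05,"spin":0},{"jaw":1,"tx":0,"ty":0,"tz":0,"spin":0}])

```text
time_s: 15.05
position: [530.3, 60.1, 198.4]
ee_rot: [2.477, 1.931, 0.0]
contact_force: [-2.6, -0.6, 7.9]
opening: -0.2
grasp_force: 4.0
```

Contact came at TCP 198, which puts the dish top at 25 mm: seated. Now rise and return to the pin.

Request:
arm_command(targets=[{"jaw":1,"tx":0,"ty":0,"tz":-0.9,"spin":0},{"jaw":1,"tx":0,"ty":0,"tz":-1,"spin":0},{"jaw":0.1,"tx":0,"ty":0,"tz":-1,"spin":0},{"jaw":0.1,"tx":0,"ty":0,"tz":-1,"spin":0},{"jaw":0.1,"tx":0,"ty":0,"tz":-1,"spin":0},{"jaw":0.1,"tx":-0.26,"ty":0.88,"tz":0,"spin":0},{"jaw":0.1,"tx":-0.26,"ty":0.88,"tz":0,"spin":0},{"jaw":0.1,"tx":-0.26,"ty":0.88,"tz":0,"spin":0},{"jaw":0.1,"tx":-0.26,"ty":0.88,"tz":0,"spin":0},{"jaw":0.1,"tx":-0.26,"ty":0.88,"tz":0,"spin":0},{"jaw":0.1,"tx":-0.26,"ty":0.88,"tz":0,"spin":0},{"jaw":0.1,"tx":0,"ty":0,"tz":0,"spin":1}])

```text
time_s: 16.05
position: [627.0, 2.3, 295.3]
ee_rot: [2.56, 1.819, 0.001]
contact_force: [-1.0, 0.6, -0.2]
opening: 38.2
grasp_force: 0.0
```

Request:
arm_command(targets=[{"jaw":0.1,"tx":0,"ty":0,"tz":0,"spin":1},{"jaw":0.1,"tx":0,"ty":0,"tz":0,"spin":1},{"jaw":0.1,"tx":0,"ty":0,"tz":0,"spin":1},{"jaw":0.1,"tx":0,"ty":0,"tz":0,"spin":1},{"jaw":0.1,"tx":0,"ty":0,"tz":0,"spin":1},{"jaw":0.1,"tx":0,"ty":0,"tz":0,"spin":1},{"jaw":0.1,"tx":0,"ty":0,"tz":0,"spin":1},{"jaw":0.1,"tx":0,"ty":0,"tz":0,"spin":1},{"jaw":0.1,"tx":0,"ty":0,"tz":0,"spin":1},{"jaw":0.1,"tx":0,"ty":0,"tz":0,"spin":1},{"jaw":0.1,"tx":0,"ty":0,"tz":0,"spin":1},{"jaw":0.1,"tx":0,"ty":0,"tz":0,"spin":1}])

```text
time_s: 17.05
position: [625.1, 4.0, 295.6]
ee_rot: [-3.128, -0.291, 0.0]
contact_force: [0.1, -0.3, -0.3]
opening: 38.3
grasp_force: 0.0
```

```bash
python3 - <<'E'
from meas import *
s,p=circles();go(624,4,217,s);save('w6.png',p['color'])
for d in models.silhouettes(p,'retainer_pin'): 
    y,x=np.where(d['region']);print(d['confidence'],d['pixel'],x.min(),x.max(),y.min(),y.max())
E
```

```text
px [ 19. 410.] 1647.5
11 [412.7 241.3  25.4] med 4.68
18 [420.5 235.1  24.8] med 4.55
32 [435.9 222.7  23.4] med 4.3
px [438.  10.] 1879.5
11 [870.5 -37.6  78.1] med 5.38
18 [792.3 -49.8  20.5] med 6.67
32 [786.8 -46.1  19.4] med 6.31
px [395.  25.] 3548.5
11 [668.1  -8.8 124.1] med 4.23
18 [668.7  -8.1 120.9] med 4.12
32 [669.8  -6.7 114.3] med 3.89
t 17.05 pos [625.1   4.  295.6] yhead -1.385 F [ 0.1 -0.3 -0.3] open 38.3 grip 0.0 -> units [-0.054 -0.009  3.931] mm [-1.1 -0.2 78.6]
```

View pics/w6.png

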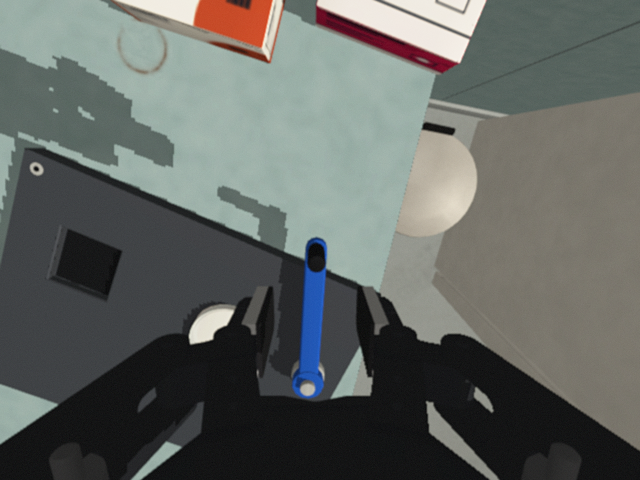

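The pin at (316,258) is again midway between the fingers. Descend and swing it back.

Request:
arm_command(targets=[{"jaw":0.1,"tx":0,"ty":0,"tz":0.8,"spin":0},{"jaw":0.1,"tx":0,"ty":0,"tz":0.8,"spin":0},{"jaw":0.1,"tx":0,"ty":0,"tz":0.8,"spin":0},{"jaw":0.1,"tx":0,"ty":0,"tz":0.8,"spin":0},{"jaw":0.1,"tx":0,"ty":0,"tz":0.7,"spin":0},{"jaw":0.1,"tx":0,"ty":0,"tz":0,"spin":0}])

```text
time_s: 17.65
position: [624.6, 4.1, 214.9]
ee_rot: [-3.126, -0.301, 0.008]
contact_force: [-0.6, 0.2, -0.9]
opening: 38.4
grasp_force: 0.0
```

Request:
arm_command(targets=[{"jaw":0.1,"tx":-0.02,"ty":-0.5,"tz":0,"spin":-1},{"jaw":0.1,"tx":-0.02,"ty":-0.5,"tz":0,"spin":-1},{"jaw":0.1,"tx":-0.02,"ty":-0.5,"tz":0,"spin":-1},{"jaw":0.1,"tx":-0.02,"ty":-0.5,"tz":0,"spin":-1},{"jaw":0.1,"tx":-0.02,"ty":-0.5,"tz":0,"spin":-1},{"jaw":0.1,"tx":-0.02,"ty":-0.5,"tz":0,"spin":-1},{"jaw":0.1,"tx":-0.02,"ty":-0.5,"tz":0,"spin":-1},{"jaw":0.1,"tx":0,"ty":0,"tz":0,"spin":0}])

```text
time_s: 18.32
position: [591.9, 66.0, 218.7]
ee_rot: [-2.889, -1.233, -0.001]
contact_force: [0.2, 0.8, -0.7]
opening: 38.2
grasp_force: 0.0
```

```bash
python3 -c "
from h import *
go(511.8,-12.5)"
```

```text
t 18.32 pos [591.9  66.  218.7] yhead -0.764 F [ 0.2  0.8 -0.7] open 38.2 grip 0.0 -> units [-5.605e+00 -1.760e-01 -2.000e-03] mm [-112.1   -3.5   -0. ]
```

Request:
arm_command(targets=[{"jaw":0.1,"tx":0.02,"ty":-0.5,"tz":0,"spin":-1},{"jaw":0.1,"tx":0.02,"ty":-0.5,"tz":0,"spin":-1},{"jaw":0.1,"tx":0,"ty":-0.5,"tz":0,"spin":-1},{"jaw":0.1,"tx":0,"ty":-0.5,"tz":0,"spin":-1},{"jaw":0.1,"tx":-0.02,"ty":-0.5,"tz":0,"spin":-1},{"jaw":0.1,"tx":-0.02,"ty":-0.5,"tz":0,"spin":-1},{"jaw":0.1,"tx":0,"ty":0,"tz":0,"spin":0}])

```text
time_s: 18.9
position: [541.6, 96.0, 218.3]
ee_rot: [-2.476, -1.934, 0.0]
contact_force: [-0.1, -1.1, -0.5]
opening: 38.2
grasp_force: 0.0
```

Request:
arm_command(targets=[{"jaw":0.1,"tx":0,"ty":-0.2,"tz":0,"spin":0},{"jaw":0.1,"tx":0,"ty":-0.2,"tz":0,"spin":0},{"jaw":0.1,"tx":0,"ty":-0.1,"tz":0,"spin":0},{"jaw":0.1,"tx":0,"ty":0,"tz":0,"spin":0}])

```text
time_s: 19.23
position: [532.5, 98.2, 217.8]
ee_rot: [-2.479, -1.929, 0.0]
contact_force: [0.3, 0.4, 0.1]
opening: 38.3
grasp_force: 0.0
```

```bash
python3 -c "
from h import *
go(511.8,-12.5)"
```

```text
t 19.23 pos [532.5  98.2 217.8] yhead -0.248 F [0.3 0.4 0.1] open 38.3 grip 0.0 -> units [-5.62   0.354  0.   ] mm [-112.4    7.1    0. ]
```

Request:
arm_command(targets=[{"jaw":0.1,"tx":0,"ty":-0.15,"tz":0,"spin":0},{"jaw":0.1,"tx":0,"ty":-0.1,"tz":0,"spin":0},{"jaw":0.1,"tx":0,"ty":0,"tz":0,"spin":0}])

```text
time_s: 19.48
position: [527.5, 99.6, 217.7]
ee_rot: [-2.478, -1.931, 0.001]
contact_force: [0.0, 0.1, 0.3]
opening: 38.8
grasp_force: 0.0
```

Request:
arm_command(targets=[{"jaw":0.1,"tx":0,"ty":-0.05,"tz":0,"spin":0},{"jaw":0.1,"tx":0,"ty":0,"tz":0,"spin":0}])

```text
time_s: 19.65
position: [526.7, 99.8, 217.7]
ee_rot: [-2.478, -1.931, 0.0]
contact_force: [-0.1, 1.2, 0.5]
opening: 38.6
grasp_force: 0.0
```

Request:
arm_command(targets=[{"jaw":0.1,"tx":0,"ty":-0.06,"tz":0,"spin":0},{"jaw":0.1,"tx":0,"ty":0,"tz":0,"spin":0}])

```text
time_s: 19.82
position: [525.5, 100.1, 217.7]
ee_rot: [-2.478, -1.931, 0.0]
contact_force: [-0.8, -0.5, -0.5]
opening: 38.3
grasp_force: 0.0
```

Request:
arm_command(targets=[{"jaw":0.1,"tx":0,"ty":-0.06,"tz":0,"spin":0},{"jaw":0.1,"tx":0,"ty":0,"tz":0,"spin":0}])

```text
time_s: 19.98
position: [524.8, 100.2, 217.8]
ee_rot: [2.477, 1.93, 0.002]
contact_force: [4.0, -0.7, -2.0]
opening: 38.3
grasp_force: 1.9
```

Stop reached (4 N). Back off, rise and check.

Request:
arm_command(targets=[{"jaw":0.1,"tx":0,"ty":0.3,"tz":0,"spin":0},{"jaw":0.1,"tx":0,"ty":0.2,"tz":0,"spin":0},{"jaw":0.1,"tx":0,"ty":0,"tz":-0.8,"spin":0},{"jaw":0.1,"tx":0,"ty":0,"tz":-1,"spin":0},{"jaw":0.1,"tx":0,"ty":0,"tz":-1,"spin":0},{"jaw":0.1,"tx":0,"ty":0,"tz":-1,"spin":0},{"jaw":0.1,"tx":0,"ty":0,"tz":-1,"spin":0},{"jaw":0.1,"tx":0,"ty":0,"tz":0,"spin":0},{"jaw":0.1,"tx":0,"ty":0,"tz":0,"spin":0}])

```text
time_s: 20.73
position: [534.3, 97.8, 314.3]
ee_rot: [2.477, 1.931, 0.002]
contact_force: [0.4, 0.0, -0.7]
opening: 38.6
grasp_force: 0.0
```

```bash
python3 - <<'E'
from h import *
go(539,99);p=optics.read_camera('wrist');save('w7.png',p['color'])
s=sensors.observe();print(np.round(proj({**p,'rvec':np.zeros(3),'tvec':np.zeros(3)},[(ext(p,s)[0].T@(np.array(w)-ext(p,s)[1])) for w in [(539.2,99.2,68),(511.8,-12.5,42),(530.3,60.4,25)]])))
E
```

```text
t 20.73 pos [534.3  97.8 314.3] yhead -0.247 F [ 0.4  0.  -0.7] open 38.6 grip 0.0 -> units [0.115 0.214 0.   ] mm [2.3 4.3 0. ]
[[320. 251.]
 [320. 372.]
 [320. 281.]]
```

View pics/w7.png

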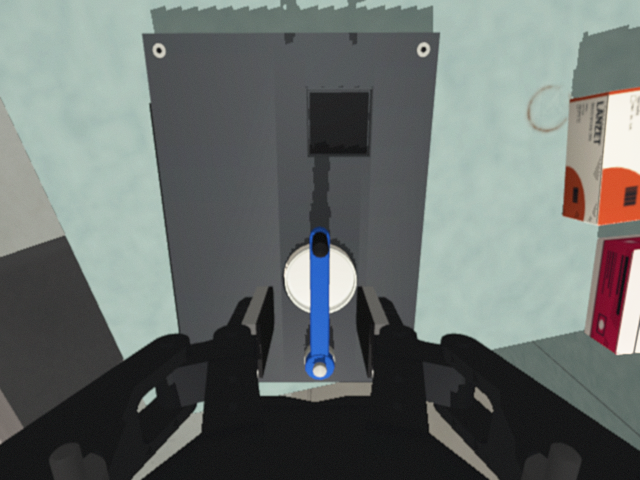

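The arm runs closed and parallel to the stage's y, with pin (320,247) and hinge (320,368) where expected. The dish (320,279) is in the nest under it, and the gripper is clear.

```bash
python3 -c "
from rig import r
print(r.finish_job())"
```

```text
the job is handed in; nothing more can be done
None
```

The dish is seated in the round nest, the blue arm is closed on its stop over it, the gripper is clear, and the job is handed in at about 21 s; the hand-in gave no verdict, so I can't say how it was judged.

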